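# Lock a sample plug into a spring-loaded bayonet port

## Task

Fit the brass plug with the black bar handle into the bayonet port: feel for the two slots in the port's steel ring, press the plug down against the spring, turn it clockwise (seen from above) nearly to the stop, let the spring lift its lugs into their lock, and let go. Be gentle: never push or wrench the plug against the port with more than 40 N. Leave the vial, the canister and the copper tube where they are.

Things in the scene. Friction and masses are not known exactly. Their poses are not given: they have to be found in the camera images.
- plug_grip (a point): Loose brass plug, 0.10 to 0.20 kg, upright on the bench, 98 mm tall. This point: on its axis, 78 mm above its underside, in its black bar handle (44 mm along the plug's x, 16 mm thick along y, 54 to 98 mm above the underside; grip it across y). Under the handle a brass flange, 47 mm diameter, 50 to 54 mm above the underside. z up. A half turn about z changes nothing.
- plug_nose (a point): Centre of the plug's underside, 78 mm below plug_grip; same axes. The plug's body is round, 34.6 mm diameter up to the flange, its lowest 9 mm tapering to 25 mm diameter.
- plug_lugs (a point): On the plug's axis, 27 mm above its underside, at mid height of its two steel lugs, which stand out of the body at the plug's +x and -x to radius 26 mm; each is 16 degrees wide and 24 to 30 mm above the underside.
- port: Bayonet port, fixed to the bench, placed and turned differently each time: a 110 x 110 x 10 mm aluminium plate with a round housing (68 mm diameter) and a slotted steel ring (72 mm diameter, 10 mm thick) on top, 60 mm high in all. Origin: centre of the plate's underside, z up. Contact forces of plug on port add up: turning against the stop with 0.6 N m on top of the spring makes 40 N.
- port_mouth (a point): Centre of the ring's top face, 60 mm above the bench; axes of port. Bore 37.6 mm diameter. Two opposite slots for the lugs, 21 degrees wide (2.5 spare on each side), white dot at each. The ring's clocking is not measured: the slots lie 6 to 56 degrees counter-clockwise (seen from above) of the port's +x and -x. Lugs resting on the ring (plug's underside 24 mm below this point) drop in when turned over the slots.
- port_spring (a point): Top of the free spring plunger, on the port's axis, 26 mm below port_mouth. It meets the plug's underside; the spring gives 4 N at first, rising steadily to 12 N at its end, 46 mm below port_mouth. With the plug's underside 40 mm or more below port_mouth the lugs are under the ring and the plug can turn, clockwise only (seen from above), to a hard stop 40 degrees from the slots.
- port_seat (a point): Where the centre of the plug's underside lies when locked: on the port's axis, 36 mm below port_mouth. From 32 to 40 degrees clockwise of the slots (red dots on the ring at 36) each lug is under a recess 4 mm deep in the ring's underside, and the spring lifts it in when the plug is let up; then it can no longer turn back.
- vial_mid (a point): Bystander: small white vial with a lid, 36 mm diameter, 46 mm tall, standing; point at half height.
- canister_mid (a point): Bystander: white canister with a steel lid, 54 mm diameter, 92 mm tall, standing; point at half height.
- copper_tube_mid (a point): Bystander: short copper tube, 18 mm diameter, 31 mm tall, standing; point at half height.
There are look-alikes about, which are no part of the job. Leave any purple or turquoise look-alike of the part that bears plug_grip alone.

How it is judged:
By the outcome, as a careful person would: the job done as asked, in the order asked, and still so for the second after the job is handed in, with the robot touching nothing.
It also fails if it takes over 61 s, if anything falls off the work surface, if the arm or the gripper's body presses on something with over 40 N, if the wrist force passes 120 N, or if a joint passes its speed limit or range.

## Robot

A 7-joint arm with a two-finger parallel gripper is mounted at the origin on a cart in front of the work surface, level with it; the furniture and walls round the work are solid. World frame = base frame: x ahead of the robot, y to its left, z up, the work surface at z = 0. Lengths are in m, angles in rad, forces in N, time in s.
With the tool pointing down it reaches from about 0.4 to 0.875 m from the base axis. Payload 19.3 kg.
Tool frame: the origin (TCP) lies on the centre line of the jaws, within the pads' length; the fingertips stand 14 mm ahead of it and the grasp point (between the pads) lies 5 mm behind it; x points along the fingers, y is the direction in which the jaws open and shut, and the axes are right-handed (so a half turn about x gives the same grasp; the last joint's range is limited). The gripper opens to 85 mm and grips with 20 to 120 N. Pads are 22 mm wide; open, the fingers measure 114 mm over their backs; the gripper's body (76 mm by 85 mm) begins 54 mm behind the grasp point. The pads swing forward as they close: fully open they stand 13 mm farther back than shut.
Start: joints at [1.096, 0.521, -0.036, 1.599, 0.021, 1.021, -0.113], TCP at [0.246, -0.574, 0.245] pointing down, gripper open.
Joint ranges: [-2.91, 2.91], [-0.3, 2.13], [-1.5, 1.42], [0.17, 2.43], [-1.26, 4.41], [0.16, 1.93], [-2.52, 2.52]. Speed limits (rad/s): [1.89, 1.89, 2.39, 2.39, 3.01, 3.01, 3.01].

## Interface

Orientations are given as [roll, pitch, yaw] about the fixed x, y, z axes, in that order (R = Rz(yaw) Ry(pitch) Rx(roll)).
In Python, from workcell import monitor, optics, bot gives the robot as it stands.
- The arm moves only by the tool arm_command, never from a script. Its arguments are lists of equal length, an entry for each row: "delta_pos": the shift along the tool's x, y, z as a fraction of full scale, a list of three; "rotation": the turn, a rotation vector about the tool's x, y, z as a fraction of full scale, a list of three. In form: {"delta_pos": [[dx, dy, dz], ...], "rotation": [[wx, wy, wz], ...]}. A call has 1 to 10 rows; each row shifts and turns the pose as measured when the row begins, along the tool's axes as they then stand; what a row does not reach is not made up. Full scale, the value 1, is 30 mm for a shift and 6 degrees for a turn. A row lasts 1/10 s, in which the tool goes at most 50 mm and 8.59 degrees, less where a joint would pass 70% of its speed; a pose out of reach is approached as far as the arm can. A call with a number of a shift or a turn outside -1 to 1 is refused whole. A call with a gripper value outside its range is refused whole. "gripper" is the closure, from -1 (fully open) to 1 (shut), so that 0 is half open, set as the call begins (left out, the last holds). The fingers move at their own pace and stop on an object; "grip_force" is the grip in N (left out, the last holds). Time passes only in rows, so rows that do not move let the fingers close. It gives the time, the measured TCP pose, the force and the opening at its end, in the units of the state.
- monitor.observe(): the state, without advancing time (a new reading comes with each control period).
- optics.grab_frame(name): name is "scene" or "top"; returns the picture (400x640x3 uint8, red, green, blue); there is no depth.
- optics.camera_params(name): a dict with "fx", "fy", "cx", "cy" (pixels), "origin" and "rotation" of the camera in the world. Camera axes: x right, y down, z forward; pixel columns grow to the right and rows downward; lengths in m; the calibration is good to about 2 mm. A picture is of the moment at which its call begins. camera_params takes no time and is no camera call.
- bot.job_done(): hands the job in, once; it reports no verdict.
The state is a dict: "clock": time; "qpos": joint angles; "qd": joint speeds; "joint_efforts": joint torques, N m; "position": TCP position; "tool_rot": TCP orientation; "force": force on the tool from outside, world axes, zero at the start; "moment": the same for the moment, N m; "grip_width": finger opening in m.
Only numpy, scipy, OpenCV 4.12 (cv2) and the standard library are available. Lean on these libraries where they do the work, as an engineer would, in place of code of your own. Each camera call takes 0.05 s, during which the arm holds its last target. There are 200 camera calls.

## Working session

There is one attempt and no reset: what is moved stays moved. The work goes in short steps, Python scripts to look and compute and a tool call to move; the robot and the scene stay as the last step left them, time stands still between calls to the robot, and variables do not carry over. Pictures are saved under pics/ and viewed, about 8 in all and at most 12, crops included, and the job is handed in when it is done.

Besides the shell and the picture viewer there is one more tool, called as name(argument=value, ...) on one line, values as JSON. arm_command: Moves the arm, as the interface text tells. Its arguments: {"type":"object","properties":{"delta_pos":{"type":"array","items":{"type":"array","items":{"type":"number"}}},"rotation":{"type":"array","items":{"type":"array","items":{"type":"number"}}},"gripper":{"type":"number"},"grip_force":{"type":"number"}},"required":["delta_pos","rotation"]}

```bash
mkdir -p pics; python3 - <<'E'
from workcell import monitor, optics, bot
import cv2,numpy as np
for n in("scene","top"):
    f=optics.grab_frame(n); np.save(f"pics/{n}0.npy",f)
    cv2.imwrite(f"pics/{n}0.png",f[...,::-1])
    p=optics.camera_params(n);print(n,{k:np.round(v,4).tolist() for k,v in p.items()})
s=monitor.observe();print({k:np.round(v,3).tolist() for k,v in s.items()})
E
```

```text
scene {'fx': 517.7241, 'fy': 517.7241, 'cx': 326.0485, 'cy': 204.17, 'origin': [-0.0828, 0.4073, 0.7276], 'rotation': [-2.2684, -0.0188, -2.0801]}
top {'fx': 469.5468, 'fy': 469.5468, 'cx': 322.1764, 'cy': 199.167, 'origin': [0.3521, 0.0084, 1.0671], 'rotation': [-2.9099, -0.0071, -1.4952]}
{'clock': 0.1, 'qpos': [1.096, 0.522, -0.036, 1.6, 0.021, 1.021, -0.113], 'qd': [-0.001, -0.002, -0.001, -0.002, 0.002, 0.001, 0.0], 'joint_efforts': [0.004, -92.849, 1.984, -37.053, 0.018, 0.005, 0.0], 'position': [0.246, -0.574, 0.245], 'tool_rot': [-1.525, 1.57, 2.022], 'force': [-0.231, -0.202, 0.037], 'moment': [-0.05, -0.012, -0.03], 'grip_width': 0.085}
```

View pics/scene0.png

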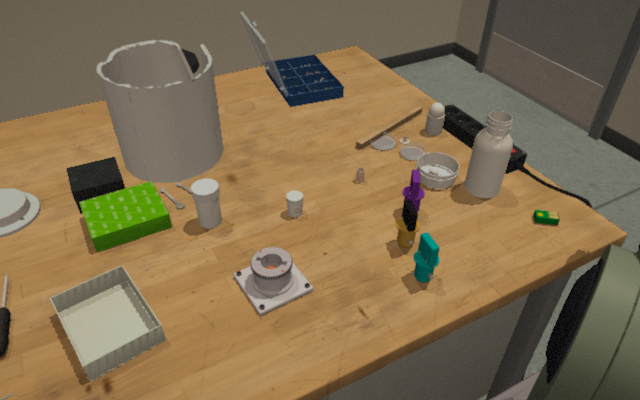

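View pics/top0.png

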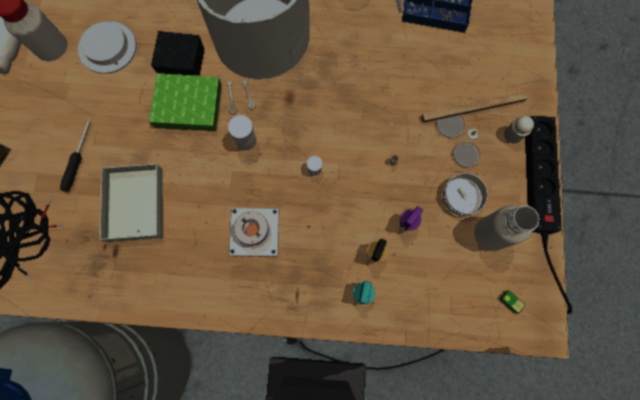

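The scene shows three plug-shaped things. The brass plug with the black handle is at scene (408,228) / top (378,250). The look-alikes are purple at scene (412,200) / top (411,218) and turquoise at scene (427,258) / top (363,293). I choose the black one. The port is at scene (272,275) / top (251,231). Next, one close crop montage.

```bash
cat > h.py <<'E'
from workcell import monitor, optics, bot
import cv2,numpy as np
from scipy.spatial.transform import Rotation as Ro
P={n:optics.camera_params(n) for n in("scene","top")}
def RR(n): return Ro.from_euler('xyz',P[n]['rotation']).as_matrix()
def ray(n,u,v):
    p=P[n]; return RR(n)@np.array([(u-p['cx'])/p['fx'],(v-p['cy'])/p['fy'],1])
def at(n,u,v,z):
    d=ray(n,u,v);o=np.array(P[n]['origin']);return o+d*(z-o[2])/d[2]
def proj(n,X):
    p=P[n];c=RR(n).T@(np.asarray(X)-p['origin']);return np.array([p['fx']*c[0]/c[2]+p['cx'],p['fy']*c[1]/c[2]+p['cy']])
def crop(f,u,v,w,h,s):
    c=f[v-h//2:v+h//2,u-w//2:u+w//2,::-1]
    return cv2.resize(c,None,fx=s,fy=s,interpolation=cv2.INTER_CUBIC)
E
python3 - <<'E'
from h import *
S=np.load('pics/scene0.npy');T=np.load('pics/top0.npy')
a=np.hstack([crop(T,378,250,50,36,8),crop(T,254,232,50,36,8)])
b=np.hstack([crop(S,410,228,80,60,5),crop(S,272,275,80,60,5)])
cv2.imwrite('pics/c1.png',np.vstack([a,b]))
for n,u,v,z in[("top",378,250,.09),("top",254,232,.01),("top",251,231,.06),("scene",272,258,.06),("scene",409,215,.078),("top",314,165,.046),("top",240,126,.09),("top",393,160,.03),("top",411,218,.09),("top",363,293,.09)]: print(n,u,v,z,at(n,u,v,z).round(4))
R=Ro.from_euler('xyz',monitor.observe()['tool_rot']).as_matrix();print(R.round(3))
E
```

```text
top 378 250 0.09 [ 0.4827 -0.1054  0.09  ]
top 254 232 0.01 [0.5129 0.1685 0.01  ]
top 251 231 0.06 [0.5069 0.1677 0.06  ]
scene 272 258 0.06 [0.5214 0.1658 0.06  ]
scene 409 215 0.078 [ 0.4855 -0.106   0.078 ]
top 314 165 0.046 [0.6709 0.044  0.046 ]
top 240 126 0.09 [0.7345 0.2131 0.09  ]
top 393 160 0.03 [ 0.7022 -0.137   0.03  ]
top 411 218 0.09 [ 0.556 -0.172  0.09 ]
top 363 293 0.09 [ 0.3925 -0.0791  0.09  ]
[[-0.     0.394 -0.919]
 [ 0.001 -0.919 -0.394]
 [-1.    -0.001  0.   ]]
```

View pics/c1.png

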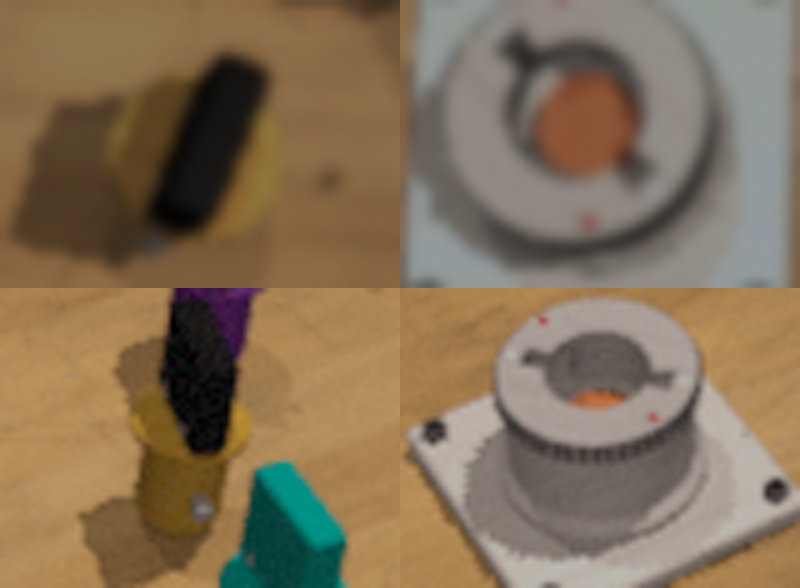

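The crop confirms the plug: a black bar on a brass body with a steel lug. The slots are visible at top about (244,219.6) and (258.1,235.3), and the red dots at about (249,214) and (252.5,242). Next I fit the handle box silhouette in both views, and the port by its dots.

```bash
python3 - <<'E'
from h import *
from scipy.optimize import minimize
S=np.load('pics/scene0.npy').astype(int);T=np.load('pics/top0.npy').astype(int)
F={'scene':S,'top':T}
def mask(n,u,v,r):
    f=F[n];m=(f.max(2)<45).astype(np.uint8);k=np.zeros_like(m);k[v-r:v+r,u-r:u+r]=1;m&=k
    c,l,st,ce=cv2.connectedComponentsWithStats(m);i=1+np.argmax(st[1:,4]);print(n,st[i],ce[i]);return (l==i)
M={'top':mask('top',378,250,20),'scene':mask('scene',408,218,22)}
def sil(n,x,y,a,K=8):
    c,s=np.cos(a),np.sin(a)
    X=[(x+c*i*.022-s*j*.008,y+s*i*.022+c*j*.008,z) for i in(-1,1) for j in(-1,1) for z in(.054,.098)]
    q=np.array([proj(n,p) for p in X]);h=cv2.convexHull(q.astype(np.float32))
    im=np.zeros((400*4,640*4),np.uint8)
    cv2.fillConvexPoly(im,np.round(((h+.5)*4-.5)*16).astype(np.int32),255,shift=4)
    return cv2.resize(im,(640,400),interpolation=cv2.INTER_AREA)/255.
def cost(p,ns): return sum(abs(sil(n,p[0]/100,p[1]/100,p[2])-M[n]).sum() for n in ns)
for ns in(['top'],['scene'],['top','scene']):
    best=min((minimize(cost,[48.4,-10.55,a],args=(ns,),method='Nelder-Mead',options=dict(initial_simplex=[[48.4,-10.55,a],[49,-10.5,a],[48.4,-10,a],[48.4,-10.5,a+.3]])) for a in np.arange(-.2,3,.4)),key=lambda r:r.fun)
    print(ns,best.x,np.degrees(best.x[2]),best.fun,sum(M[n].sum() for n in ns))
print(Ro.from_euler('xyz',monitor.observe()['tool_rot']).as_matrix()[:,1])
for n,u,v,r in(("top",251,228,20),("scene",272,265,25)):
    f=F[n];red=(f[...,0]-(f[...,1]+f[...,2])/2);g=(f[...,1]-f[...,2])
    w=np.where((red>25)&(abs(g)<14),red,0);k=np.zeros_like(w);k[v-r:v+r,u-r:u+r]=1;w*=k
    c,l,st,ce=cv2.connectedComponentsWithStats((w>0).astype(np.uint8))
    for i in range(1,c):
        m=l==i;yy,xx=np.nonzero(m);ww=w[m];u0,v0=(xx*ww).sum()/ww.sum(),(yy*ww).sum()/ww.sum()
        print(n,st[i,4],u0.round(2),v0.round(2),at(n,u0,v0,.06).round(4))
# slots by hand
for n,a,b in(("top",(244,219.6),(258.1,235.3)),("scene",(232+135/5,245+70/5),(232+262/5,245+91/5))):
    A,B=at(n,*a,.06),at(n,*b,.06);d=B-A;print(n,'slots',A.round(4),B.round(4),((A+B)/2).round(4),np.hypot(*d[:2]).round(4),np.degrees(np.arctan2(d[1],d[0])))
E
```

```text
top [371 240  15  21 164] [378.06707317 250.15243902]
scene [402 200  15  31 333] [409.28528529 214.77777778]
['top'] [ 48.37251243 -10.67118687   2.71779208] 155.71801582588256 48.192156862745094 164
['scene'] [ 48.84664826 -10.86109908   2.68398168] 153.7808226546261 61.31764705882354 333
['top', 'scene'] [ 48.54086423 -10.6437112   -0.45417287] -26.02218845523693 119.33333333333333 497
[ 0.39385881 -0.91917041 -0.00099795]
top 2 248.54 213.0 [0.5461 0.1774 0.06  ]
top 3 249.06 223.33 [0.5234 0.1737 0.06  ]
top 3 255.96 223.96 [0.5232 0.1586 0.06  ]
top 2 258.0 227.53 [0.5157 0.1534 0.06  ]
top 1 245.0 230.0 [0.5081 0.1809 0.06  ]
top 2 258.0 230.45 [0.5093 0.1527 0.06  ]
top 3 256.07 233.93 [0.5014 0.156  0.06  ]
top 2 247.46 234.46 [0.4988 0.1745 0.06  ]
top 2 251.5 236.0 [0.4962 0.1654 0.06  ]
top 4 252.44 241.48 [0.4845 0.1621 0.06  ]
scene 6 260.15 251.1 [0.5471 0.1775 0.06  ]
scene 1 255.0 253.0 [0.5471 0.1875 0.06  ]
scene 1 268.0 265.0 [0.5092 0.1791 0.06  ]
scene 2 274.46 265.0 [0.5038 0.1691 0.06  ]
scene 3 276.65 267.03 [0.4976 0.1678 0.06  ]
scene 1 265.0 268.0 [0.5051 0.1867 0.06  ]
scene 2 268.55 269.0 [0.5    0.1822 0.06  ]
scene 1 273.0 269.0 [0.4964 0.1754 0.06  ]
scene 8 282.26 270.41 [0.4858 0.1626 0.06  ]
top slots [0.5307 0.1856 0.06  ] [0.4988 0.1513 0.06  ] [0.5148 0.1685 0.06  ] 0.0469 -133.0144494663602
scene slots [0.53   0.1872 0.06  ] [0.4995 0.1519 0.06  ] [0.5147 0.1695 0.06  ] 0.0466 -130.82602926181417
```

arm_command(delta_pos=[[0,-0.62,-0.75],[0,-0.62,-0.75],[0,-0.62,-0.75],[0,-0.62,-0.75],[0,-0.62,-0.75],[0,-0.62,-0.75],[0,-0.62,-0.75],[0,-0.62,-0.75],[0,-0.62,-0.75],[0,-0.62,-0.75]], rotation=[[0,0,0],[0,0,0],[0,0,0],[0,0,0],[0,0,0],[0,0,0],[0,0,0],[0,0,0],[0,0,0],[0,0,0]], gripper=-1)

```text
clock: 1.1
position: [0.3807, -0.3069, 0.2419]
tool_rot: [-1.043, 1.565, 2.498]
force: [0.8, -1.1, 0.2]
grip_width: 0.0854
```

arm_command(delta_pos=[[0,-0.62,-0.75],[0,-0.62,-0.75],[0,-0.62,-0.75],[0,-0.62,-0.75],[0,-0.62,-0.75],[0,-0.62,-0.75],[0,-0.62,-0.75],[0,-0.62,-0.75]], rotation=[[0,0,0],[0,0,0],[0,0,0],[0,0,0],[0,0,0],[0,0,0],[0,0,0],[0,0,0]])

```text
clock: 1.9
position: [0.4912, -0.0905, 0.2412]
tool_rot: [-0.925, 1.563, 2.615]
force: [0.1, -0.6, 0.0]
grip_width: 0.0856
```

arm_command(delta_pos=[[0,0,0],[0,0,0],[0,0,0],[0,0,0],[0,0,0],[0,0,0],[0,0,0],[0,0,0],[0,0,0]], rotation=[[1,0,0],[1,0,0],[1,0,0],[1,0,0],[1,0,0],[1,0,0],[1,0,0],[1,0,0],[0.2,0,0]])

```text
clock: 2.8
position: [0.4916, -0.0852, 0.2392]
tool_rot: [-0.021, 1.558, 2.633]
force: [-0.1, -0.5, 0.2]
grip_width: 0.0853
```

```bash
cat >> h.py <<'E'
def st(target=None,yaw=None):
    s=monitor.observe();R=Ro.from_euler('xyz',s['tool_rot']).as_matrix();p=np.array(s['position'])
    print('t',round(s['clock'],2),'p',p.round(4),'yawY',np.degrees(np.arctan2(R[1,1],R[0,1])).round(2),'down',R[:,0].round(4),'F',np.round(s['force'],2),'M',np.round(s['moment'],2),'w',round(s['grip_width'],4),'q',np.round(s['qpos'],2))
    if target is not None: print('frac',(R.T@(np.array(target)-p)/.03).round(2))
    # level: rotation needed so that x is down and y is at yaw
    if yaw is not None:
        y=np.radians(yaw);G=np.array([[0,np.cos(y),np.sin(y)*1],[0,np.sin(y),-np.cos(y)],[-1,0,0]]);
        assert abs(np.linalg.det(G)-1)<1e-6
        print('rot frac',(np.degrees(Ro.from_matrix(R.T@G).as_rotvec())/6).round(2))
E
python3 -c "
from h import *
st((.4855,-.1065,.2),-116)"
```

```text
t 2.8 p [ 0.4916 -0.0852  0.2392] yawY -117.91 down [-0.0111  0.0062 -0.9999] F [-0.07 -0.51  0.18] M [-0.04 -0.04  0.01] w 0.0853 q [ 0.09  0.34 -0.04  1.92  0.01  0.9  -2.02]
frac [ 1.31  0.72 -0.17]
rot frac [-0.32  0.12  0.  ]
```

arm_command(delta_pos=[[0.5,0.36,-0.09],[0.5,0.36,-0.08],[0,0,0]], rotation=[[-0.16,0.06,0],[-0.16,0.06,0],[0,0,0]])

```text
clock: 3.1
position: [0.4859, -0.1066, 0.2084]
tool_rot: [-2.233, 1.57, 0.463]
force: [-0.7, 0.6, 0.3]
grip_width: 0.0857
```

```bash
python3 -c "
from h import *
st((.4855,-.1065,.076),-116)
f=optics.grab_frame('scene');g=optics.grab_frame('top')
cv2.imwrite('pics/c2.png',np.hstack([crop(f,410,200,100,130,4),crop(g,378,250,100,130,4)]))"
```

```text
t 3.1 p [ 0.4859 -0.1066  0.2084] yawY -115.53 down [ 7.e-04  4.e-04 -1.e+00] F [-0.7   0.63  0.29] M [ 0.06  0.04 -0.  ] w 0.0857 q [ 0.13  0.37 -0.05  1.97  0.02  0.8  -1.94]
frac [4.41 0.01 0.02]
rot frac [ 0.08 -0.    0.01]
```

View pics/c2.png

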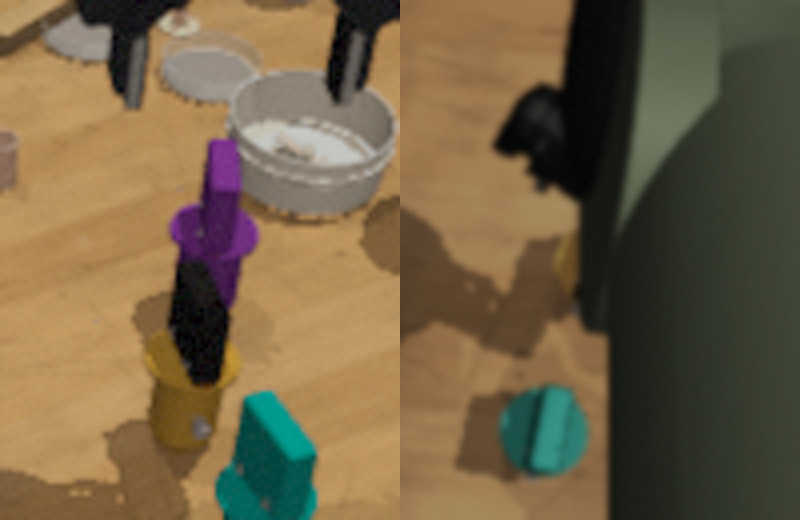

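Crop: the fingers straddle the plug from above, with tips at scene about (394,161) and (447,160). The handle is at (409,215), and the look-alikes are clear of the finger paths. Descending.

arm_command(delta_pos=[[0.9,0,0],[0.9,0,0],[0.9,0,0],[0.8,0,0],[0.5,0,0],[0.3,0,0],[0,0,0]], rotation=[[0,0,0],[0,0,0],[0,0,0],[0,0,0],[0,0,0],[0,0,0],[0,0,0]])

```text
clock: 3.9
position: [0.4936, -0.1016, 0.082]
tool_rot: [-2.522, 1.559, 0.179]
force: [-0.0, 0.1, -0.1]
grip_width: 0.0854
```

```bash
python3 -c "
from h import *
st((.4855,-.1065,.076),-116)"
```

```text
t 3.9 p [ 0.4936 -0.1016  0.082 ] yawY -115.24 down [ 0.0117  0.0021 -0.9999] F [-0.03  0.08 -0.1 ] M [-0.01  0.04  0.01] w 0.0854 q [ 0.12  0.58 -0.04  2.05  0.04  0.5  -1.97]
frac [0.2  0.26 0.18]
rot frac [ 0.13 -0.09  0.07]
```

arm_command(delta_pos=[[0.2,0.26,0.18],[0,0,0]], rotation=[[0.13,-0.09,0.07],[0,0,0]])

```text
clock: 4.1
position: [0.4856, -0.1065, 0.0769]
tool_rot: [2.749, 1.57, -0.848]
force: [-0.0, -1.3, 0.7]
grip_width: 0.0855
```

```bash
python3 -c "
from h import *
st((.4855,-.1065,.076),-116)"
```

```text
t 4.1 p [ 0.4856 -0.1065  0.0769] yawY -116.06 down [ 7.e-04 -8.e-04 -1.e+00] F [-0.03 -1.34  0.68] M [ 0.03 -0.01 -0.03] w 0.0855 q [ 0.12  0.59 -0.04  2.06  0.04  0.5  -1.97]
frac [0.03 0.   0.  ]
rot frac [-0.01 -0.01 -0.  ]
```

arm_command(delta_pos=[[0,0,0],[0,0,0],[0,0,0],[0,0,0],[0,0,0],[0,0,0],[0,0,0],[0,0,0]], rotation=[[0,0,0],[0,0,0],[0,0,0],[0,0,0],[0,0,0],[0,0,0],[0,0,0],[0,0,0]], gripper=1, grip_force=70)

```text
clock: 4.9
position: [0.4868, -0.1067, 0.0789]
tool_rot: [-2.954, 1.567, -0.268]
force: [-0.2, -0.1, 1.0]
grip_width: 0.0151
```

```bash
python3 -c "
from h import *
st((.4855,-.1065,.2),-41)"
```

```text
t 4.9 p [ 0.4868 -0.1067  0.0789] yawY -116.07 down [ 0.0039 -0.0011 -1.    ] F [-0.19 -0.09  1.01] M [-0.03 -0.02  0.02] w 0.0151 q [ 0.12  0.58 -0.04  2.06  0.04  0.5  -1.97]
frac [-4.04  0.01  0.03]
rot frac [-12.51  -0.04  -0.02]
```

arm_command(delta_pos=[[-0.3,0,0],[-0.6,0,0],[-0.8,0,0],[-0.8,0,0],[-0.8,0,0],[-0.6,0,0],[0,0,0],[0,0,0],[0,0,0],[0,0,0]], rotation=[[0,0,0],[0,0,0],[-0.8,0,0],[-1,0,0],[-1,0,0],[-1,0,0],[-1,0,0],[-1,0,0],[-1,0,0],[-1,0,0]])

```text
clock: 5.9
position: [0.4851, -0.1069, 0.2063]
tool_rot: [1.995, 1.565, -0.755]
force: [-0.2, -0.5, -1.5]
grip_width: 0.0151
```

arm_command(delta_pos=[[0,0,0],[0,0,0],[0,0,0],[0,0,0],[0,0,0]], rotation=[[-1,0,0],[-1,0,0],[-1,0,0],[-1,0,0],[-0.7,0,0]])

```text
clock: 6.4
position: [0.4841, -0.1075, 0.2093]
tool_rot: [1.311, 1.563, -0.925]
force: [0.1, 0.5, -2.6]
grip_width: 0.0154
```

```bash
python3 -c "
from h import *
st((.5155,.1695,.18),-41)"
```

```text
t 6.4 p [ 0.4841 -0.1075  0.2093] yawY -38.1 down [ 0.0049 -0.0065 -1.    ] F [ 0.1   0.52 -2.56] M [ 0.03 -0.06  0.01] w 0.0154 q [ 0.4   0.38 -0.38  1.96  0.2   0.83 -0.76]
frac [ 0.92 -4.88 -7.91]
rot frac [ 0.48  0.02 -0.08]
```

arm_command(delta_pos=[[0,-0.3,-0.5],[0,-0.5,-0.8],[0,-0.5,-0.8],[0,-0.5,-0.8],[0,-0.5,-0.8],[0,-0.5,-0.8],[0,-0.5,-0.8],[0,-0.5,-0.8],[0,-0.5,-0.8],[0,-0.3,-0.5]], rotation=[[0,0,0],[0,0,0],[0,0,0],[0,0,0],[0,0,0],[0,0,0],[0,0,0],[0,0,0],[0,0,0],[0,0,0]])

```text
clock: 7.4
position: [0.5116, 0.1571, 0.2127]
tool_rot: [1.168, 1.557, -1.073]
force: [0.5, 0.5, -2.3]
grip_width: 0.0148
```

```bash
python3 -c "
from h import *
st((.5155,.1695,.16),-39)"
```

```text
t 7.4 p [0.5116 0.1571 0.2127] yawY -38.35 down [ 0.0068 -0.0125 -0.9999] F [ 0.5   0.52 -2.27] M [ 0.03  0.09 -0.01] w 0.0148 q [-0.09  0.45 -0.44  1.86  0.25  0.89 -1.32]
frac [ 1.75 -0.18 -0.41]
rot frac [ 0.11  0.05 -0.13]
```

arm_command(delta_pos=[[0.85,-0.09,-0.2],[0.9,-0.09,-0.21],[0,0,0],[0,0,0]], rotation=[[-0.2,0.05,-0.13],[-0.2,0,0],[0,0,0],[0,0,0]])

```text
clock: 7.8
position: [0.5153, 0.1732, 0.1619]
tool_rot: [2.418, 1.569, 0.224]
force: [0.0, -0.3, -1.5]
grip_width: 0.0147
```

```bash
cat > look.py <<'E'
from h import *
import sys
st((.5155,.1695,.14),-37)
f=optics.grab_frame('scene');g=optics.grab_frame('top')
cv2.imwrite(sys.argv[1],np.hstack([crop(f,272,260,80,100,5),crop(g,254,228,80,100,5)]))
E
python3 look.py pics/c3.png
```

```text
t 7.8 p [0.5153 0.1732 0.1619] yawY -35.69 down [ 1.6e-03  4.0e-04 -1.0e+00] F [ 0.01 -0.3  -1.45] M [ 0.03 -0.01 -0.03] w 0.0147 q [-0.12  0.53 -0.43  1.88  0.3   0.8  -1.33]
frac [0.73 0.08 0.1 ]
rot frac [ 0.22 -0.01 -0.01]
```

View pics/c3.png

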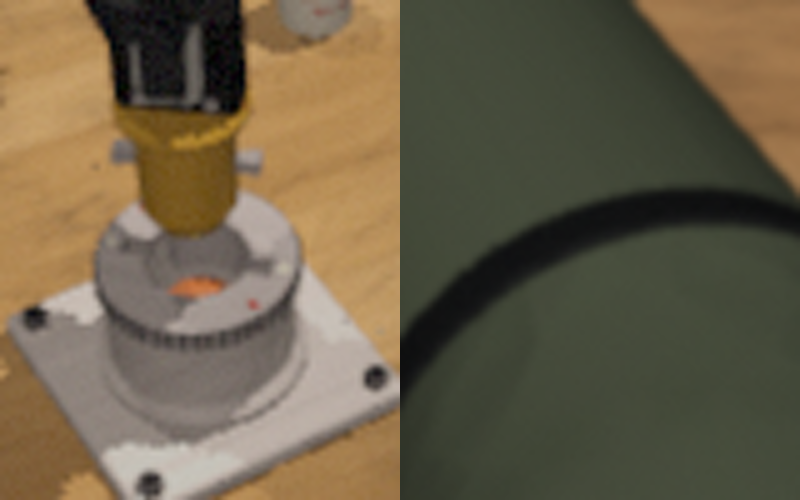

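Crop: the plug hangs above the mouth, with lugs at scene (256.6,240.4) and (282,242). Checking the axis position from the lugs.

```bash
python3 -c "
from h import *
A=at('scene',256.6,240.4,.110);B=at('scene',282,242,.110);d=A-B
print((A+B)/2,np.hypot(*d[:2]),np.degrees(np.arctan2(d[1],d[0])))
A=at('scene',232+117/5,210+243/5,.06);B=at('scene',232+270/5,210+262/5,.06);d=A-B
print((A+B)/2,np.hypot(*d[:2]),np.degrees(np.arctan2(d[1],d[0])))
print(proj('scene',(.5153,.1732,.083)),232+190/5,210+225/5)
"
```

```text
[0.51445418 0.17144033 0.11      ] 0.04365883149320406 56.78362350019864
[0.51691431 0.17050215 0.06      ] 0.055473026406037754 52.221458863656146
[268.96117393 252.41183994] 270.0 255.0
```

arm_command(delta_pos=[[0.2,0.07,0.05],[0.3,0,0],[0.3,0,0],[0,0,0]], rotation=[[0,0,0],[0,0,0],[0,0,0],[0,0,0]])

```text
clock: 8.3
position: [0.5176, 0.1691, 0.1387]
tool_rot: [2.305, 1.565, 0.108]
force: [-0.5, 1.0, -1.2]
grip_width: 0.0151
```

```bash
python3 -c "
from h import *
st((.5162,.1708,.115),-37)"
```

```text
t 8.3 p [0.5176 0.1691 0.1387] yawY -35.88 down [ 5.9e-03  6.0e-04 -1.0e+00] F [-0.51  1.05 -1.21] M [ 0.05  0.03 -0.06] w 0.0151 q [-0.12  0.56 -0.41  1.9   0.32  0.74 -1.34]
frac [ 0.79 -0.07 -0.02]
rot frac [ 0.19 -0.04 -0.04]
```

arm_command(delta_pos=[[0.1,-0.07,-0.02],[0.2,0,0],[0.15,0,0],[0,0,0]], rotation=[[0,-0.04,-0.04],[0,0,0],[0,0,0],[0,0,0]])

```text
clock: 8.7
position: [0.516, 0.1711, 0.1238]
tool_rot: [-0.578, 1.57, -2.774]
force: [0.2, 0.4, -1.5]
grip_width: 0.0155
```

```bash
python3 -c "
from h import *
st((.5162,.1708,.115),-37)"
```

```text
t 8.7 p [0.516  0.1711 0.1238] yawY -35.87 down [-1.e-03 -4.e-04 -1.e+00] F [ 0.25  0.44 -1.51] M [ 0.05 -0.04  0.  ] w 0.0155 q [-0.14  0.59 -0.4   1.9   0.33  0.72 -1.36]
frac [0.29 0.01 0.  ]
rot frac [0.19 0.01 0.01]
```

arm_command(delta_pos=[[0.12,0,0],[0.1,0,0],[0.08,0,0],[0,0,0]], rotation=[[0,0,0],[0,0,0],[0,0,0],[0,0,0]])

```text
clock: 9.1
position: [0.5163, 0.1713, 0.1145]
tool_rot: [-0.185, 1.571, -2.381]
force: [-1.2, -1.2, 5.0]
grip_width: 0.0152
```

```bash
python3 -c "
from h import *
st((.5162,.1708,.112),-37)"
```

```text
t 9.1 p [0.5163 0.1713 0.1145] yawY -35.87 down [-2.e-04 -2.e-04 -1.e+00] F [-1.21 -1.17  5.  ] M [-0.13  0.43 -0.04] w 0.0152 q [-0.14  0.6  -0.4   1.91  0.34  0.7  -1.37]
frac [0.08 0.01 0.02]
rot frac [0.19 0.   0.  ]
```

arm_command(delta_pos=[[0.03,0,0],[0.03,0,0],[0.03,0,0],[0.03,0,0]], rotation=[[0.17,0,0],[0.17,0,0],[0.17,0,0],[0.17,0,0]])

```text
clock: 9.5
position: [0.5167, 0.1717, 0.1113]
tool_rot: [2.618, 1.57, 0.347]
force: [-1.0, -0.3, 2.7]
grip_width: 0.0153
```

```bash
python3 -c "
from h import *
st((.5162,.1708,.112),-40)"
```

```text
t 9.5 p [0.5167 0.1717 0.1113] yawY -40.14 down [ 1.1e-03  4.0e-04 -1.0e+00] F [-1.04 -0.27  2.66] M [0.04 0.27 0.02] w 0.0153 q [-0.16  0.6  -0.37  1.91  0.33  0.69 -1.43]
frac [-0.02  0.01  0.03]
rot frac [-0.02 -0.01 -0.01]
```

Dropped in (z 0.1113, the spring's 4 N felt). Pressing on.

arm_command(delta_pos=[[0.08,0,0],[0.1,0,0],[0.1,0,0],[0,0,0]], rotation=[[0,0,0],[0,0,0],[0,0,0],[0,0,0]])

```text
clock: 9.9
position: [0.5167, 0.1718, 0.1023]
tool_rot: [2.454, 1.569, 0.183]
force: [-0.9, 0.0, 6.1]
grip_width: 0.0151
```

```bash
python3 -c "
from h import *
st((.5162,.1708,.0965),-40)"
```

```text
t 9.9 p [0.5167 0.1718 0.1023] yawY -40.15 down [ 1.3e-03  2.0e-04 -1.0e+00] F [-0.92  0.04  6.05] M [-0.05  0.47  0.03] w 0.0151 q [-0.16  0.62 -0.37  1.91  0.34  0.67 -1.44]
frac [0.19 0.01 0.04]
rot frac [-0.03 -0.01 -0.01]
```

arm_command(delta_pos=[[0.08,0,0],[0.08,0,0],[0.06,0,0],[0,0,0]], rotation=[[0,0,0],[0,0,0],[0,0,0],[0,0,0]])

```text
clock: 10.3
position: [0.5168, 0.1718, 0.0954]
tool_rot: [2.313, 1.569, 0.042]
force: [-2.2, -0.6, 9.1]
grip_width: 0.0153
```

```bash
python3 -c "
from h import *
st((.5162,.1708,.0965),-74)"
```

```text
t 10.3 p [0.5168 0.1718 0.0954] yawY -40.1 down [ 1.5e-03  1.0e-04 -1.0e+00] F [-2.19 -0.58  9.14] M [-0.14  0.66  0.06] w 0.0153 q [-0.17  0.63 -0.36  1.92  0.35  0.66 -1.44]
frac [-0.04  0.01  0.04]
rot frac [ 5.65 -0.01 -0.01]
```

arm_command(delta_pos=[[0,0,0],[0,0,0],[0,0,0],[0,0,0],[0,0,0]], rotation=[[0.3,0,0],[0.4,0,0],[0.4,0,0],[0.4,0,0],[0,0,0]])

```text
clock: 10.8
position: [0.5174, 0.172, 0.0958]
tool_rot: [2.571, 1.568, 0.138]
force: [-3.1, -0.6, 8.2]
grip_width: 0.0154
```

```bash
python3 -c "
from h import *
st((.5168,.1718,.0954),-76)"
```

```text
t 10.8 p [0.5174 0.172  0.0958] yawY -49.4 down [ 2.8e-03  4.0e-04 -1.0e+00] F [-3.06 -0.56  8.23] M [-0.16  0.69 -0.  ] w 0.0154 q [-0.2   0.62 -0.32  1.92  0.31  0.65 -1.57]
frac [ 0.01 -0.01  0.02]
rot frac [ 4.43 -0.03 -0.01]
```

arm_command(delta_pos=[[0.01,-0.02,0.02],[0.01,0,0],[0,0,0.02],[0.01,0,0],[0,0,0]], rotation=[[0.4,0,0],[0.4,0,0],[0.4,0,0],[0.4,0,0],[0,0,0]])

```text
clock: 11.3
position: [0.5174, 0.1721, 0.0957]
tool_rot: [2.805, 1.565, 0.199]
force: [-3.0, -0.6, 7.4]
grip_width: 0.0148
```

```bash
python3 -c "
from h import *
st((.5168,.1718,.0954),-76)"
```

```text
t 11.3 p [0.5174 0.1721 0.0957] yawY -59.34 down [ 0.006   0.0012 -1.    ] F [-2.96 -0.64  7.4 ] M [-0.12  0.79 -0.  ] w 0.0148 q [-0.23  0.61 -0.27  1.92  0.27  0.63 -1.71]
frac [ 0.01 -0.    0.02]
rot frac [ 2.78 -0.06 -0.01]
```

arm_command(delta_pos=[[0.04,0,0.03],[0.02,0,0],[0.01,0,0],[0,0,0]], rotation=[[0.4,-0.06,-0.01],[0.4,0,0],[0.4,0,0],[0,0,0]])

```text
clock: 11.7
position: [0.5174, 0.1722, 0.0943]
tool_rot: [2.606, 1.569, -0.13]
force: [-1.5, -1.2, 7.7]
grip_width: 0.0155
```

```bash
python3 -c "
from h import *
st((.5164,.1718,.0945),-76)"
```

```text
t 11.7 p [0.5174 0.1722 0.0943] yawY -66.76 down [ 1.8e-03 -2.0e-04 -1.0e+00] F [-1.55 -1.25  7.72] M [-0.29  0.56  0.03] w 0.0155 q [-0.26  0.62 -0.24  1.92  0.23  0.63 -1.81]
frac [-0.01 -0.    0.04]
rot frac [ 1.54 -0.02 -0.01]
```

arm_command(delta_pos=[[0,0,0.01],[0.01,0,0],[0,0,0],[0,0,0]], rotation=[[0.4,-0.02,0],[0.4,0,0],[0.4,0,0],[0,0,0]])

```text
clock: 12.1
position: [0.5174, 0.1721, 0.0944]
tool_rot: [1.804, 1.569, -1.062]
force: [-2.8, -0.8, 7.3]
grip_width: 0.0149
```

```bash
python3 -c "
from h import *
st((.5164,.1718,.0945),-76)"
```

```text
t 12.1 p [0.5174 0.1721 0.0944] yawY -74.2 down [ 7.0e-04 -1.2e-03 -1.0e+00] F [-2.83 -0.84  7.31] M [-0.14  0.57  0.05] w 0.0149 q [-0.28  0.61 -0.2   1.92  0.2   0.63 -1.91]
frac [-0.    0.    0.03]
rot frac [ 0.3  -0.   -0.01]
```

arm_command(delta_pos=[[0,0,0],[0,0,0],[0,0,0]], rotation=[[0.2,0,0],[0.2,0,0],[0,0,0]])

```text
clock: 12.4
position: [0.5174, 0.1721, 0.0946]
tool_rot: [1.851, 1.569, -1.058]
force: [-2.4, -0.3, 6.8]
grip_width: 0.0149
```

```bash
python3 look.py pics/c4.png
```

```text
t 12.4 p [0.5174 0.1721 0.0946] yawY -76.64 down [ 9.0e-04 -1.6e-03 -1.0e+00] F [-2.35 -0.3   6.81] M [-0.07  0.56  0.09] w 0.0149 q [-0.29  0.61 -0.19  1.92  0.19  0.63 -1.94]
frac [-1.51  0.07  0.08]
rot frac [-6.61  0.   -0.02]
```

View pics/c4.png

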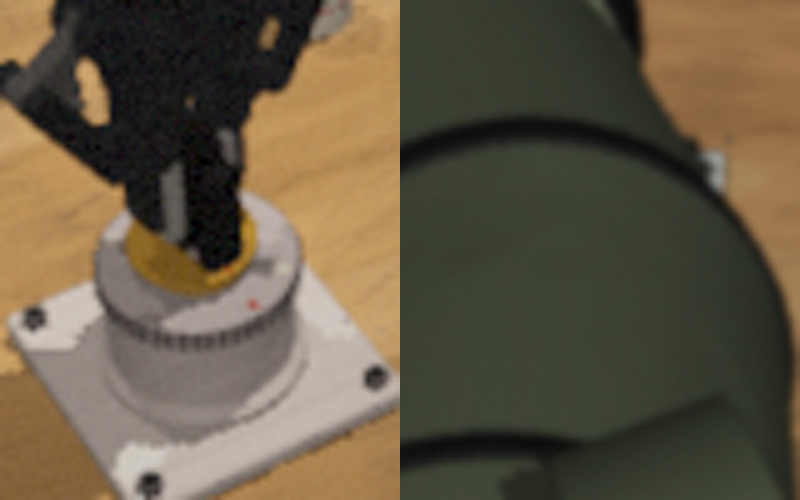

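Crop: the plug is down in the ring, with the handle pointing at the red dot (scene about (282,271)). Letting it up.

arm_command(delta_pos=[[-0.08,0,0],[-0.08,0,0],[-0.08,0,0],[0,0,0]], rotation=[[0,0,0],[0,0,0],[0,0,0],[0,0,0]])

```text
clock: 12.9
position: [0.5174, 0.1721, 0.1019]
tool_rot: [1.86, 1.569, -1.047]
force: [-3.2, 0.1, 7.1]
grip_width: 0.0152
```

```bash
python3 -c "
from h import *
st((.5164,.1718,.103),-76)"
```

```text
t 12.9 p [0.5174 0.1721 0.1019] yawY -76.54 down [ 0.001  -0.0018 -1.    ] F [-3.24  0.08  7.12] M [-0.02  0.65  0.03] w 0.0152 q [-0.29  0.6  -0.19  1.92  0.19  0.64 -1.94]
frac [-0.04  0.    0.04]
rot frac [-0.09 -0.01 -0.02]
```

arm_command(delta_pos=[[-0.03,0,0],[-0.03,0,0],[0,0,0]], rotation=[[0,0,0],[0,0,0],[0,0,0]])

```text
clock: 13.2
position: [0.5171, 0.172, 0.1029]
tool_rot: [1.487, 1.569, -1.419]
force: [1.3, 0.9, 0.2]
grip_width: 0.0151
```

```bash
python3 -c "
from h import *
st((.5164,.1718,.103),-76)"
```

```text
t 13.2 p [0.5171 0.172  0.1029] yawY -76.49 down [ 3.e-04 -2.e-03 -1.e+00] F [1.35 0.87 0.18] M [ 0.27 -0.34  0.05] w 0.0151 q [-0.29  0.6  -0.2   1.92  0.19  0.64 -1.94]
frac [-0.    0.    0.03]
rot frac [-0.08  0.   -0.02]
```

arm_command(delta_pos=[[0,0,0],[0,0,0],[0,0,0],[0,0,0],[0,0,0],[0,0,0],[0,0,0]], rotation=[[0,0,0],[0,0,0],[0,0,0],[0,0,0],[0,0,0],[0,0,0],[0,0,0]], gripper=-1)

```text
clock: 13.9
position: [0.5175, 0.1719, 0.1029]
tool_rot: [1.707, 1.568, -1.199]
force: [0.2, 1.2, -0.2]
grip_width: 0.0854
```

arm_command(delta_pos=[[-0.3,0,0],[-0.6,0,0],[-0.8,0,0],[-0.8,0,0],[-0.8,0,0],[-0.8,0,0],[0,0,-0.8],[0,0,-0.8],[0,0,-0.8],[0,0,-0.8]], rotation=[[0,0,0],[0,0,0],[0,0,0],[0,0,0],[0,0,0],[0,0,0],[0,0,0],[0,0,0],[0,0,0],[0,0,0]])

```text
clock: 14.9
position: [0.6116, 0.195, 0.2392]
tool_rot: [2.68, 1.567, -0.225]
force: [0.2, 0.7, 0.6]
grip_width: 0.0855
```

```bash
python3 look.py pics/c5.png
```

```text
t 14.9 p [0.6116 0.195  0.2392] yawY -76.43 down [ 4.1e-03 -9.0e-04 -1.0e+00] F [0.22 0.73 0.6 ] M [0.05 0.05 0.03] w 0.0855 q [-0.26  0.56 -0.21  1.55  0.13  1.04 -1.84]
frac [3.29 0.07 3.32]
rot frac [-6.57 -0.03 -0.03]
```

View pics/c5.png

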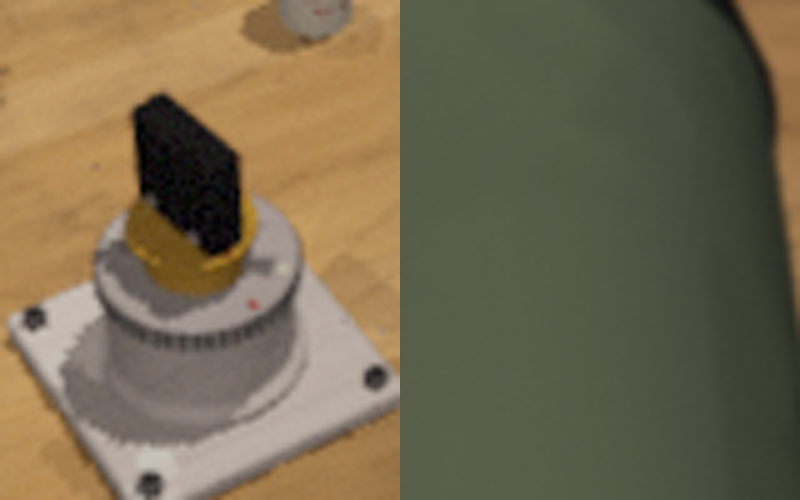

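Crop: the plug stands upright in the port, free of the gripper, with the handle along the red dots (handle top at scene about (264,230)). A quick silhouette check of its height, then hand in.

```bash
python3 - <<'E'
from h import *
f=optics.grab_frame('scene').astype(int)
m=(f.max(2)<45).astype(np.uint8);m[:222]=0;m[265:]=0;m[:,:252]=0;m[:,285:]=0
c,l,s,_=cv2.connectedComponentsWithStats(m);i=1+np.argmax(s[1:,4]);M=l==i;print(s[i])
best=[]
for h in np.arange(.012,.040,.002):
  for a in range(3,24,2):
   for x in(.514,.5155,.517):
    for y in(.1685,.17,.1715):
     cc,ss=np.cos(np.radians(a)),np.sin(np.radians(a))
     q=np.array([proj('scene',(x+cc*i*.022-ss*j*.008,y+ss*i*.022+cc*j*.008,z+h)) for i in(-1,1) for j in(-1,1) for z in(.054,.098)],np.float32)
     im=np.zeros((400,640),np.uint8);cv2.fillConvexPoly(im,np.round(cv2.convexHull(q)*16).astype(np.int32),1,shift=4)
     best.append((int((im.astype(bool)^M).sum()),round(h,3),a,x,y))
print(sorted(best)[:6])
E
```

```text
[259 229  21  32 441]
[(117, np.float64(0.022), 3, 0.517, 0.1715), (119, np.float64(0.024), 3, 0.5155, 0.1715), (123, np.float64(0.026), 3, 0.5155, 0.1715), (124, np.float64(0.02), 3, 0.517, 0.1715), (125, np.float64(0.022), 3, 0.5155, 0.1715), (126, np.float64(0.022), 3, 0.514, 0.1715)]
```

```bash
python3 - <<'E'
from h import *
from scipy.optimize import minimize
f=optics.grab_frame('scene').astype(int)
m=(f.max(2)<45).astype(np.uint8);m[:222]=0;m[265:]=0;m[:,:252]=0;m[:,285:]=0
c,l,s,_=cv2.connectedComponentsWithStats(m);M=l==1+np.argmax(s[1:,4])
def cost(p):
    x,y,a,h=p[0]/100,p[1]/100,p[2],p[3]/100;cc,ss=np.cos(a),np.sin(a)
    q=np.array([proj('scene',(x+cc*i*.022-ss*j*.008,y+ss*i*.022+cc*j*.008,z+h)) for i in(-1,1) for j in(-1,1) for z in(.054,.098)],np.float32)
    im=np.zeros((1600,2560),np.uint8);cv2.fillConvexPoly(im,np.round(((cv2.convexHull(q)+.5)*4-.5)*16).astype(np.int32),255,shift=4)
    return abs(cv2.resize(im,(640,400),interpolation=cv2.INTER_AREA)/255-M).sum()
for a0 in(-20,0,13,25):
    a=np.radians(a0);x=[51.6,17.0,a,2.4]
    r=minimize(cost,x,method='Nelder-Mead',options=dict(initial_simplex=[x,[52,17,a,2.4],[51.6,17.4,a,2.4],[51.6,17,a+.25,2.4],[51.6,17,a,2.9]]))
    print(a0,r.x.round(2),np.degrees(r.x[2]).round(1),r.fun.round(1))
E
```

```text
-20 [51.58 17.16  0.06  2.29] 3.4 97.1
0 [51.86 17.06  0.07  2.11] 3.8 93.9
13 [5.177e+01 1.710e+01 5.000e-02 2.420e+00] 3.1 98.1
25 [51.63 17.16  0.06  2.39] 3.5 96.7
```

The height agrees with the seat (about 23 mm against 24), but the yaw fit is 3.5°, against 13° from the arm, so I clear the arm for a top view.

arm_command(delta_pos=[[-0.3,0.9,0],[-0.3,0.9,0],[0,0.9,0],[0,0.9,0],[0,0.9,0],[0,0.9,0],[0,0.9,0],[0,0.9,0],[0,0.9,0],[0,0.9,0]], rotation=[[0,0,0],[0,0,0],[0,0,0],[0,0,0],[0,0,0],[0,0,0],[0,0,0],[0,0,0],[0,0,0],[0,0,0]])

```text
clock: 16.1
position: [0.668, -0.0721, 0.2625]
tool_rot: [-2.923, 1.569, 0.465]
force: [0.6, -0.8, 0.7]
grip_width: 0.0854
```

```bash
python3 - <<'E'
from h import *
f=optics.grab_frame('scene');g=optics.grab_frame('top');st()
b=[]
for n,im,u,v in(('scene',f,268,252),('top',g,254,228)):
    c=crop(im,u,v,50,60,8)
    for a,col in((13,(0,255,0)),(4,(255,0,255))):
        cc,ss=np.cos(np.radians(a)),np.sin(np.radians(a))
        q=[proj(n,(.5162+cc*i*.022-ss*j*.008,.1703+ss*i*.022+cc*j*.008,.122)) for i,j in((-1,-1),(-1,1),(1,1),(1,-1))]
        q=((np.array(q)-[u-25,v-30]+.5)*8).astype(np.int32);cv2.polylines(c,[q],True,col,1)
    b.append(c)
cv2.imwrite('pics/c6.png',np.hstack(b))
E
```

```text
t 16.2 p [ 0.6681 -0.0757  0.2622] yawY -76.16 down [ 0.0015 -0.0013 -1.    ] F [ 0.37 -0.01  0.22] M [-0.04  0.01 -0.02] w 0.0852 q [ 0.13  0.59 -0.17  1.44  0.11  1.12 -1.39]
```

View pics/c6.png

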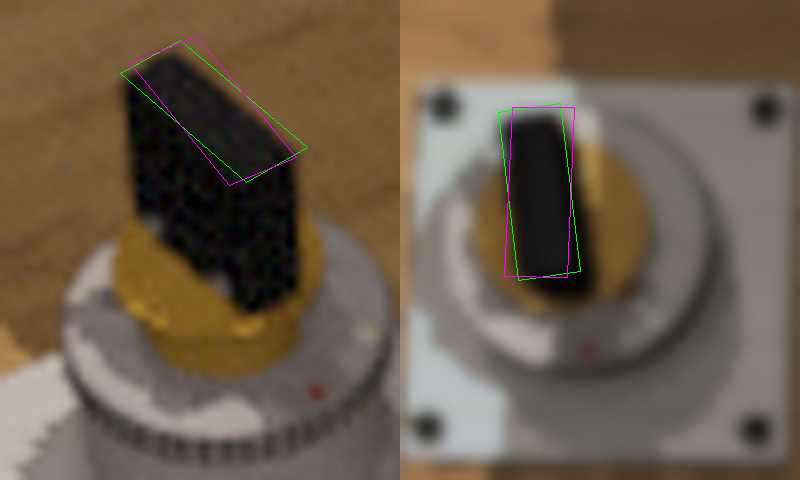

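Both views match the 13° outline (green), which is the locked angle, and the seat height. The 3.5° fit was a mask artefact. Handing in.

```bash
python3 -c "
from h import *
print(bot.job_done())"
```

```text
the job is handed in; nothing more can be done
None
```

The brass plug is in the port and appears locked. I handed the job in at about 16 s with the gripper open and clear of the port.

**What I did:** I gripped the black handle, felt the lugs drop into the slots (about 5 N on the ring) and pressed down against the spring to about 43.5 mm. I turned it about 36° clockwise, let the spring lift it, released it and backed off. The highest force I read at the wrist was about 10 N; I checked it between moves, not continuously.

**Last checks:**
- **Height:** when the lugs met the recess, the tool height matched the seat to within about 0.1 mm, and the spring load on the wrist disappeared. The camera gave 21–24 mm for the underside, against 24 mm when locked.
- **Angle:** the last two views match the expected 13°, in line with the red dots. One automatic fit to the scene picture disagreed at about 3.5°, but it matched the image poorly, so I trusted the overlay and the arm reading.
- **Lock:** I did not try turning the plug back, so the lock is inferred from height, force and angle.
- **Other objects:** I felt no contact with the vial, canister, copper tube or look-alikes, but I did not measure their positions again at the end.

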